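# Hold a hinge leaf in line for its pin

## Robot

A 6-joint arm with a two-finger parallel gripper is mounted at the origin on a cart in front of the work surface, level with it; the furniture and walls round the work are solid. World frame = base frame: x ahead of the robot, y to its left, z up, the work surface at z = 0. Lengths are in m, angles in rad, forces in N, time in s.
With the tool pointing down it reaches from about 0.3 to 0.875 m from the base axis. Payload 6.4 kg.
Tool frame: the origin (TCP) lies midway between the tips of the shut fingers; the grasp point (between the pads) lies 19 mm behind it; z points along the fingers, y is the line along which they close (so a half turn about z gives the same grasp; the last joint's range is limited). The gripper opens to 85 mm and grips with 20 to 120 N. Pads are 22 mm wide; open, the fingers measure 114 mm over their backs; the gripper's body (76 mm by 85 mm) begins 54 mm behind the grasp point. The pads swing forward as they close: fully open they stand 13 mm farther back than shut.
Start: joints at [1.015, 0.181, 1.607, -0, 1.354, -0.206], TCP at [0.197, 0.54, 0.231] pointing down, gripper open.
Joint ranges: [-2.99, 2.99], [-0.89, 2.07], [0.3, 2.58], [-1.14, 4.28], [0, 2.63], [-3.12, 3.12]. Speed limits (rad/s): [2.57, 2.57, 3.01, 3.14, 3.14, 3.14].

## Interface

Orientations are given as a unit quaternion [w, x, y, z].
In Python, from bench import ctrl gives the robot as it stands. The module is installed in compiled form; this text tells all that it offers.
- The arm moves only by the tool move_arm, never from a script. Its argument "plan" is one flat list of numbers, 6 for each row, row after row: the shift along the world's x, y, z in units of 50 mm (1.0 is 50 mm), then the turn, a rotation vector about the world's x, y, z in rad. A call has 1 to 10 rows; each row is the pose to reach, as a shift and turn from the pose commanded when the call began; what a row does not reach only later rows make up. A row lasts 1/8 s, in which the tool goes at most 62.5 mm and 10.7 degrees, less where a joint would pass 70% of its speed; a pose out of reach is approached as far as the arm can. A call with a gripper value outside its range is refused whole. "grip" is the finger opening in mm, from 0 to 85.4, set as the call begins (left out, the last holds). The fingers move at their own pace and stop on an object; the grip force is fixed at half the most. Time passes only in rows, so rows that repeat a pose let the fingers close. It gives the time, the measured TCP pose, the force, the opening and the grip force at its end, in the units of the state.
- ctrl.get_obs(): the state, without advancing time (a new reading comes with each control period).
- ctrl.camera(name): name is "scene" or "top" or "wrist"; returns a dict with "pixels" (420x560x3 uint8, red, green, blue), "fx", "fy", "cx", "cy" (pixels), "origin" and "attitude" of the camera in the world. Camera axes: x right, y down, z forward; pixel columns grow to the right and rows downward; lengths in m; the calibration is good to about 2 mm. The wrist camera is an equidistant fisheye: a pixel r from the principal point sees the ray r / f radians off the axis. A picture is of the moment at which its call begins. There is no depth.
- ctrl.hand_in(): hands the job in; it is judged then, once.
The state is a dict: "time_s": time; "q": joint angles; "dq": joint speeds; "joint_efforts": joint torques, N m; "eef_pos": TCP position; "eef_rot": TCP orientation; "wrist_force": force on the tool from outside, world axes, zero at the start; "torque": the same for the moment, N m; "opening": opening from 0.0 (shut) to 1.0 (fully open); "grasp_force": force on a finger pad.
Only numpy, scipy, OpenCV 4.12 (cv2) and the standard library are available. Lean on these libraries where they do the work, as an engineer would, in place of code of your own. Each camera call takes 0.05 s, during which the arm holds its last target. There are 200 camera calls.

## Task

Take the hinge leaf with the single knuckle out of the wooden rack, lower it upright between the two knuckles of the leaf on the jamb block, and press it down on the sprung vee rest fully to its stop, so that the three knuckle holes line up for the pin. Finish while still gripping it and holding it down there, without letting go: the spring would push it out of line again. Leave the other leaf in the rack and the tools on the bench where they are.

Things in the scene. Friction and masses are not known exactly. Their poses are not given: they have to be found in the camera images.
- eye_leaf: Steel hinge leaf to fit, upright in either bay of the rack: plate 70 wide, 65 high, 8 thick with ONE knuckle at the middle of its lower edge (diameter 20, 26 long, bore 9, ends chamfered 2.5). Same either way round. About 0.32 kg. Origin: centre of the bore. y along the bore and the plate's width, z up the plate, x through its thickness. Plate from z 13 to 78; knuckle down to z -10.
- leaf_grip (a point): Where to grip eye_leaf: 60 above its bore, 18 below the plate's top edge, mid-width. Close the fingers on the two faces (along x, 8 mm). 25 to either side of it along y is clear of the rack. Axes as eye_leaf.
- fork_leaf: The other leaf, in the other bay: same plate, but with TWO knuckles (each 11 long, 30 between them) like the leaf on the jig. Not needed; it stays in the rack. Origin midway between its knuckles on their axis, axes as eye_leaf.
- rack: Fixed rack of light wood, 204 along y, 70 along x, posts 70 high. Two bays centred at y -48 and +48. A plate's side edges stand in upright grooves 10.7 wide, 7 deep, 28 high, on seats 42 above the bench. A leaf lifts straight up; its plate leaves the grooves after 28, it clears the rack altogether after 55. Origin: underside centre. x across the plates, y along the row, z up.
- jig: Fixed pinning jig: steel base 135x150x12, wooden jamb block (52 along x, 90 along y) on its +x side, a leaf screwed flat on top with two knuckles (diameter 20) at y 15 to 26 and -26 to -15, 30 between them, inner ends chamfered 2.5. A pin stands in the -y one, out to y -75, not into the gap. All below z 70. Origin: on the bench under the middle of the hinge axis. x to the block, y along the hinge axis, z up.
- fixed_hole (a point): Middle of the hinge axis of the two fixed knuckles, 60 above the bench: where the origin of eye_leaf must come. y along the hinge axis, z up.
- vee_rest (a joint): How far the sprung vee rest is pushed down, m: 0 raised (start), 0.008 on its stop. A 90 degree vee, 22 wide, in the gap between the fixed knuckles, its groove along the hinge axis; it centres a knuckle across the axis (up to 8 mm off). Raised, it carries the knuckle 8 above the fixed holes' line; on the stop they are level. Takes 6 N to start, 10.5 N to reach the stop; springs back.
- vee_bottom (a point): Bottom of the vee groove, on the moving rest: 54 above the bench when raised, 46 on the stop. The bore of a knuckle lying in the vee is 14 above it.
- drift_punch: Bystander: black drift punch, 148x12x12, lying flat (mm). Not to be moved.
- adjustable_wrench: Bystander: grey adjustable wrench, 168x38x14, lying flat (mm). Not to be moved.
- circlip_pliers: Bystander: red-handled pliers, 163x60x14, lying flat (mm). Not to be moved.
- safety_glasses: Bystander: clear safety glasses, 126x87x46 (mm). Not to be moved.
- grease_cartridge: Bystander: black grease cartridge, diameter 56, 234 tall, standing (mm). Not to be moved.
- angle_bar: Bystander: small steel bar with a bent foot, 140x20x17, lying flat (mm). Not to be moved.
- brass_fitting: Bystander: small brass hose fitting, 50x23x31 (mm). Not to be moved.
Things that resemble listed ones, but are neither listed nor needed, are in the scene too. Leave any pink or yellow look-alike of the eye_leaf alone.

How it is judged:
On the way, in this order (a step that is already met when the one before it is completed fails the run):
1. the single-knuckle leaf is lifted up out of the rack in the gripper (height (world z) of eye_leaf above 0.08 m and contact force between the fingers and eye_leaf above 1 N), for 0.1 s.
2. its knuckle lies on the vee rest between the two fixed knuckles and begins to push it down (value of joint vee_rest above 0.001 m and x of eye_leaf in the frame of fixed_hole between -0.004 and 0.004 m and y of eye_leaf in the frame of fixed_hole between -0.004 and 0.004 m and z of eye_leaf in the frame of fixed_hole below 0.01 m and angle between the y axis of eye_leaf and the y axis of fixed_hole, either way round below 0.12 rad), for 0.05 s.
At the end, for the whole second after the job is handed in: Rest within 1.5 mm of its stop; single-knuckle leaf's bore within 2 mm of the fixed holes' axis across and in height, 4 mm along it, 0.07 rad parallel; leaf upright within 0.15 rad, still, and in the gripper (over 2 N). Other leaf within 15 mm, tools within 25 mm of their starts (value of joint vee_rest above 0.0065 m and x of eye_leaf in the frame of fixed_hole between -0.002 and 0.002 m and z of eye_leaf in the frame of fixed_hole between -0.002 and 0.002 m and y of eye_leaf in the frame of fixed_hole between -0.004 and 0.004 m and angle between the y axis of eye_leaf and the y axis of fixed_hole, either way round below 0.07 rad and angle between eye_leaf's own z axis and vertical below 0.15 rad and contact force between the fingers and eye_leaf above 2 N and linear speed of eye_leaf below 0.01 m/s and distance of fork_leaf from where it was at the start of the episode below 0.015 m and distance of each of drift_punch, adjustable_wrench, circlip_pliers, safety_glasses, grease_cartridge, angle_bar, brass_fitting from where it was at the start of the episode below 0.025 m); the arm keeps its last pose, push and grip.
It fails at once if the other leaf is disturbed in the rack (distance of fork_leaf from where it was at the start of the episode above 0.015 m).
It fails at once if a bystander is moved (distance of any of drift_punch, adjustable_wrench, circlip_pliers, safety_glasses, grease_cartridge, angle_bar, brass_fitting from where it was at the start of the episode above 0.025 m).
It also fails if it takes over 38 s, if anything falls off the work surface, if the arm or the gripper's body presses on something with over 40 N, if the wrist force passes 120 N, or if a joint passes its speed limit or range.

## Working session

There is one attempt and no reset: what is moved stays moved. The work goes in short steps, Python scripts to look and compute and a tool call to move; the robot and the scene stay as the last step left them, time stands still between calls to the robot, and variables do not carry over. Pictures are saved under pics/ and viewed, at most 10 in all, crops included, and the job is handed in when it is done.

Besides the shell and the picture viewer there is one more tool, called after "Request:" in YAML: its name, and indented under it one key for each argument. move_arm: Moves the arm, as the interface text tells. Its arguments: {"type":"object","properties":{"plan":{"type":"array"},"grip":{"type":"number"}},"required":["plan"]}

```bash
mkdir -p pics; cat > h.py <<'E'
import numpy as np,cv2
from scipy.spatial.transform import Rotation as R
from bench import ctrl
def rot(a):
    a=np.array(a,float)
    return a if a.shape==(3,3) else R.from_quat(a[[1,2,3,0]]).as_matrix()
def shot(n,f):
    c=ctrl.camera(n); cv2.imwrite(f'pics/{f}.png',c['pixels'][:,:,::-1]); np.save(f'pics/{f}.npy',c,allow_pickle=True); return c
def load(f): return np.load(f'pics/{f}.npy',allow_pickle=True).item()
def ray(c,u,v,fish=False):
    x,y=(u-c['cx'])/c['fx'],(v-c['cy'])/c['fy']
    if fish:
        t=np.hypot(x,y); d=np.array([x/t*np.sin(t),y/t*np.sin(t),np.cos(t)]) if t>0 else np.array([0,0,1.])
    else: d=np.array([x,y,1])
    return rot(c['attitude'])@d
def atz(c,u,v,z,fish=False):
    d=ray(c,u,v,fish);o=np.array(c['origin']);return o+d*(z-o[2])/d[2]
def proj(c,p):
    d=rot(c['attitude']).T@(np.array(p)-c['origin']); return c['cx']+c['fx']*d[0]/d[2],c['cy']+c['fy']*d[1]/d[2]
E
python3 - <<'E'
from h import *
a=shot('scene','s0');b=shot('top','t0')
for c in(a,b):print({k:c[k] for k in c if k!='pixels'})
print(ctrl.get_obs())
E
```

```text
{'fx': 482.0613974502671, 'fy': 482.0613974502671, 'cx': 277.64206507203386, 'cy': 203.89967688781843, 'origin': array([ 0.12106584, -0.86424678,  0.74105879]), 'attitude': array([-0.46622519,  0.85288325, -0.20753704,  0.11023891])}
{'fx': 472.68389530346485, 'fy': 472.68389530346485, 'cx': 281.66083592467544, 'cy': 204.06457275944334, 'origin': array([0.39473167, 0.05503784, 1.34844701]), 'attitude': array([-0.04443417,  0.71260223, -0.69736235,  0.0625254 ])}
{'time_s': 0.1, 'q': array([ 1.01469621e+00,  1.81489195e-01,  1.60790440e+00, -1.50016275e-05,
        1.35380017e+00, -2.06295293e-01]), 'dq': array([ 0.00048234, -0.00056809, -0.0033875 ,  0.0005545 , -0.00011463,
        0.00179144]), 'joint_efforts': array([ 6.11276701e-04, -4.45875371e+01, -3.52243066e+01, -3.22296564e-04,
        4.08702952e-03, -5.52803328e-05]), 'eef_pos': array([0.19677812, 0.53975158, 0.23046337]), 'eef_rot': array([-2.91034565e-04,  1.74010388e-01,  9.84743491e-01, -7.45815643e-04]), 'wrist_force': array([ 0.89179385,  0.23859388, -0.13558206]), 'torque': array([-0.03842066, -0.01615682, -0.0345548 ]), 'grasp_force': 0.0, 'opening': 0.9972993416410908}
```

View pics/s0.png

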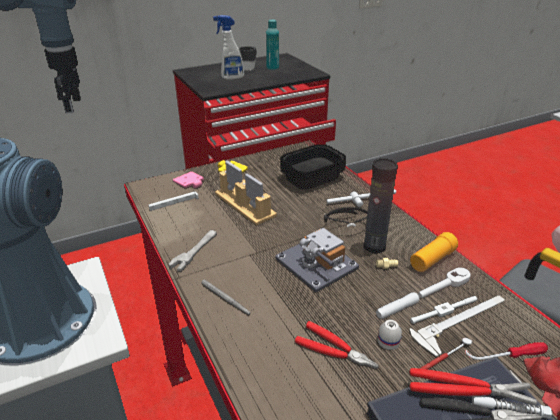

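View pics/t0.png

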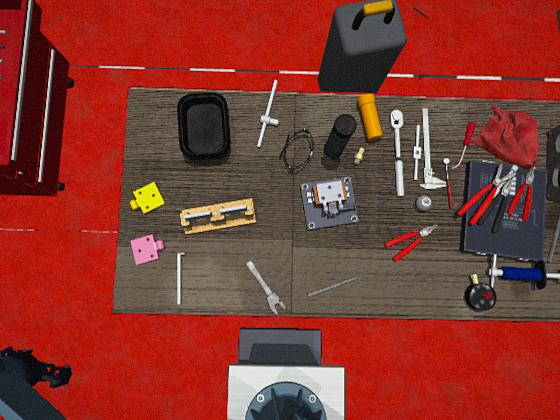

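The rack is at top (218,215) and scene (247,195). The jig is at top (330,203) and scene (318,255). The pink and yellow look-alikes lie flat at top (146,249) and (147,197). I'll enlarge the rack and jig.

```bash
python3 - <<'E'
from h import *
a=cv2.imread('pics/s0.png');b=cv2.imread('pics/t0.png')
def cr(i,u,v,w,h): return cv2.resize(i[v:v+h,u:u+w],(400,300),interpolation=cv2.INTER_CUBIC)
cv2.imwrite('pics/c1.png',np.vstack([np.hstack([cr(b,170,180,100,75),cr(b,290,165,80,60+0)]),np.hstack([cr(a,205,155,80,60),cr(a,270,220,100,75)])]))
E
```

```text
(no output)
```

View pics/c1.png

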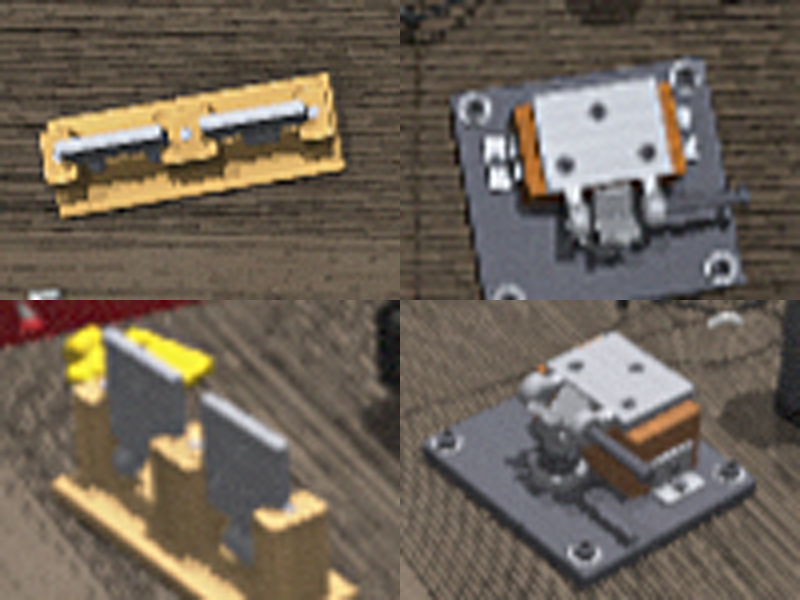

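Scene crop: the left leaf (+y bay) shows a knuckle near its left end (120,460), so it looks like the fork. The right leaf (-y bay) shows a knuckle at about (238,540), mid-width, so it looks like the eye leaf. I'll confirm with the wrist camera. First I'll work out poses.

```bash
python3 - <<'E'
from h import *
t=load('t0');s=load('s0')
f=lambda u,v:(170+u/4,180+v/4)
L=[atz(t,*f(*p),.107)[:2] for p in [(55,148),(165,133),(203,122),(307,107)]]
for p in L:print(p)
for i in(0,2):
  d=L[i]-L[i+1];print('len',np.linalg.norm(d),'yaw of y axis',np.degrees(np.arctan2(-d[0],d[1])),'mid',(L[i]+L[i+1])/2)
# scene top edge
g=lambda u,v:(205+u/5,155+v/5)
h=[atz(s,*g(*p),.107)[:2] for p in [(105,31),(182,80),(203,95),(287,147)]]
for p in h:print('scene',p)
j=lambda u,v:(290+u/5,165+v/5)
for n,p,z in [('base TL',(452,100),.012),('TR',(705,60),.012),('plate top L',(535,97),.07),('plate top R',(658,80),.07),('plate botL',(553,193),.07),('plate botR',(685,173),.07),('knL',(578,212),.07),('knR',(652,200),.07)]:
  print(n,atz(t,*j(p[0]-400,p[1]),z)[:2])
E
```

```text
[0.54399334 0.28206611]
[0.55560917 0.21039736]
[0.56351306 0.18569702]
[0.57513927 0.11742295]
len 0.07260397680849728 yaw of y axis 9.206250849869912 mid [0.54980125 0.24623173]
len 0.0692568917523738 yaw of y axis 9.664043544891799 mid [0.56932617 0.15155999]
scene [0.54095398 0.28019638]
scene [0.55653455 0.20734945]
scene [0.55985712 0.18672456]
scene [0.57598828 0.11584847]
base TL [ 0.65589772 -0.03017572]
TR [ 0.68313772 -0.17666449]
plate top L [ 0.64738767 -0.07232463]
plate top R [ 0.65866177 -0.14046108]
plate botL [ 0.59400676 -0.08266617]
plate botR [ 0.606869   -0.15539188]
knL [ 0.58379441 -0.09647821]
knR [ 0.59141068 -0.13718134]
```

Request:
move_arm:
  plan: [4.4, -6.8, 0, 0, 0, -1.036, 4.4, -6.8, 0, 0, 0, -1.036, 4.4, -6.8, 0, 0, 0, -1.036, 4.4, -6.8, 0, 0, 0, -1.036, 4.4, -6.8, 0, 0, 0, -1.036, 4.4, -6.8, 0, 0, 0, -1.036, 4.4, -6.8, 0, 0, 0, -1.036, 4.4, -6.8, 0, 0, 0, -1.036, 4.4, -6.8, 0, 0, 0, -1.036, 4.4, -6.8, 0, 0, 0, -1.036]

```text
time_s: 1.35
eef_pos: [0.4163, 0.2012, 0.2312]
eef_rot: [-0.0, 0.638, 0.77, -0.0]
wrist_force: [0.0, -0.7, -0.6]
opening: 0.999
grasp_force: 0.0
```

```bash
python3 - <<'E'
from h import *
c=shot('wrist','w1');o=ctrl.get_obs()
print(o['time_s'],o['eef_pos'],o['q'],c['origin'],c['fx'],rot(c['attitude']),rot(o['eef_rot']))
E
```

```text
1.4 [0.41636745 0.20119412 0.23120572] [ 1.92435479e-01 -7.85552419e-02  1.87852095e+00  1.61252640e-04
  1.34187132e+00  5.45168129e-03] [0.40146745 0.27845074 0.37408668] 325.19226210127806 [[ 9.82336001e-01  1.78057361e-01  5.75461299e-02]
 [ 1.87124777e-01 -9.33829706e-01 -3.04871118e-01]
 [-5.46260992e-04  3.10254181e-01 -9.50653483e-01]] [[-1.85860122e-01  9.82576176e-01 -2.69901125e-04]
 [ 9.82576201e-01  1.85860156e-01  1.07409756e-04]
 [ 1.55702133e-04 -2.45235232e-04 -9.99999958e-01]]
```

View pics/w1.png

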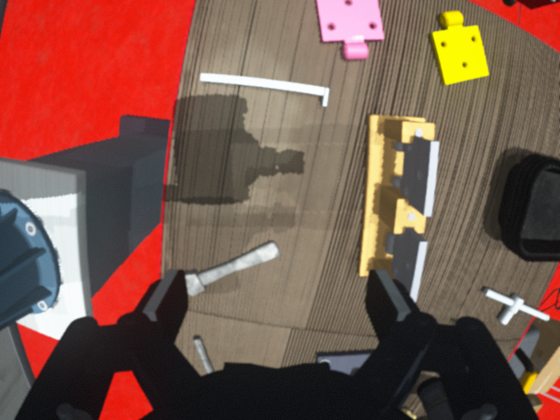

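The wrist view shows the rack at (395,190). The upper leaf is in the +y bay and the lower one in the -y bay at (405,260). An enlarged crop should confirm which is which.

```bash
python3 - <<'E'
import cv2
a=cv2.imread('pics/w1.png')[105:305,345:455]
cv2.imwrite('pics/c2.png',cv2.resize(a,None,fx=3,fy=3,interpolation=cv2.INTER_CUBIC))
E
```

```text
(no output)
```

View pics/c2.png

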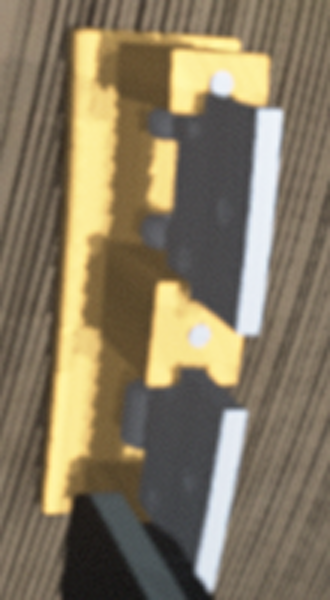

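The upper leaf (+y bay) has two knuckles, at crop (160,122) and (155,230), so it is the fork. The lower leaf (-y bay) has one, at (135,415), so it is the eye_leaf. This agrees with the scene view. Next I'll refine its pose and the jig's.

```bash
python3 - <<'E'
from h import *
w=load('w1')
P=[atz(w,345+u/3,105+v/3,.107,True)[:2] for u,v in [(271,109),(248,334),(235,409),(205,583)]]
for p in P:print(p)
for i in(0,2):
  d=P[i]-P[i+1];print(np.linalg.norm(d),np.degrees(np.arctan2(-d[0],d[1])),(P[i]+P[i+1])/2)
d=P[0]-P[3];print(np.linalg.norm(d),np.degrees(np.arctan2(-d[0],d[1])))
E
```

```text
[0.54413456 0.28302344]
[0.55803302 0.2140888 ]
[0.56239741 0.1890082 ]
[0.57657818 0.12405011]
0.0703217732019252 11.399037694586061 [0.55108379 0.24855612]
0.06648794987069245 12.31484001478424 [0.5694878  0.15652916]
0.1622501348183443 11.534650071968167
```

Request:
move_arm:
  plan: [3.05, -0.98, 0, 0, 0, 0.008, 3.05, -0.98, 0, 0, 0, 0.008, 3.05, -0.98, 0, 0, 0, 0.008, 3.05, -0.98, -1.4, 0, 0, 0.008, 3.05, -0.98, -1.4, 0, 0, 0.008, 3.05, -0.98, -1.4, 0, 0, 0.008, 3.05, -0.98, -1.4, 0, 0, 0.008]

```text
time_s: 2.28
eef_pos: [0.5707, 0.1519, 0.1639]
eef_rot: [0.001, 0.635, 0.772, 0.001]
wrist_force: [0.2, 0.3, -0.5]
opening: 1.0
grasp_force: 0.0
```

```bash
python3 - <<'E'
from h import *
c=shot('wrist','w2');o=ctrl.get_obs()
print(o['time_s'],o['eef_pos'])
cv2.imwrite('pics/c3.png',cv2.resize(c['pixels'][170:420,100:460,::-1],None,fx=2.2,fy=2.2,interpolation=cv2.INTER_CUBIC))
E
```

```text
2.325 [0.57078672 0.15176799 0.16397681]
```

View pics/c3.png

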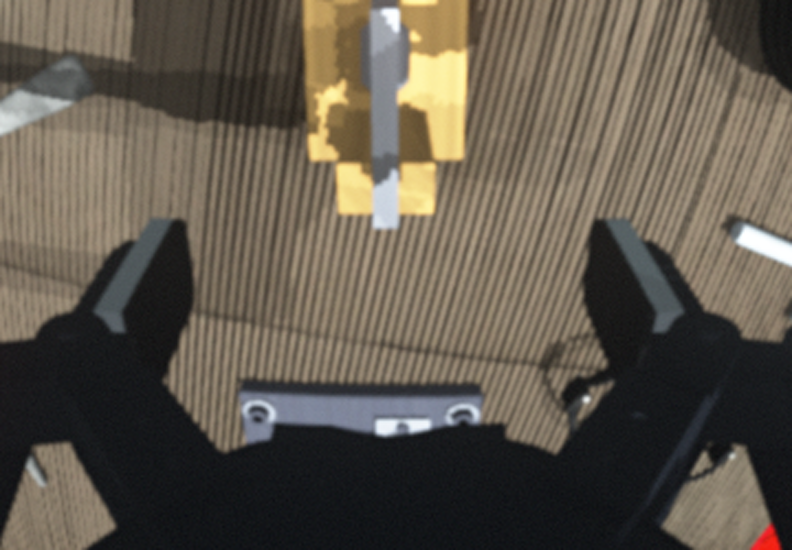

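The leaf's top edge runs straight up the crop at column 386, midway between the fingers (about 152 and 620). Its ends are at rows 8 and 228.

```bash
python3 - <<'E'
from h import *
w=load('w2')
P=[atz(w,100+u/2.2,170+v/2.2,.107,True)[:2] for u,v in [(386,8),(386,228)]]
d=P[0]-P[1];print(P,np.linalg.norm(d),np.degrees(np.arctan2(-d[0],d[1])),sum(P)/2,ctrl.get_obs()['eef_pos'])
# base near corners of jig
g=[atz(w,100+u/2.2,170+v/2.2,.012,True)[:2] for u,v in [(240,392),(481,384)]]
print(g)
E
```

```text
[array([0.56283072, 0.1889745 ]), array([0.57649928, 0.11959691])] 0.07071124724155413 11.145492977519071 [0.569665  0.1542857] [0.57078672 0.15176799 0.16397681]
[array([ 0.52860503, -0.05270298]), array([ 0.6563584, -0.0197474])]
```

Request:
move_arm:
  plan: [0, 0.02, -0.8, 0, 0, 0, 0, 0.02, -1.4, 0, 0, 0, 0, 0.02, -1.79, 0, 0, 0, 0, 0.02, -1.79, 0, 0, 0, 0, 0.02, -1.79, 0, 0, 0, 0, 0.02, -1.79, 0, 0, 0]

```text
time_s: 3.08
eef_pos: [0.5707, 0.1523, 0.0734]
eef_rot: [0.001, 0.636, 0.772, 0.001]
wrist_force: [1.0, -0.2, 0.4]
opening: 0.998
grasp_force: 0.0
```

Request:
move_arm:
  plan: [0, 0, 0, 0, 0, 0, 0, 0, 0, 0, 0, 0, 0, 0, 0, 0, 0, 0, 0, 0, 0, 0, 0, 0, 0, 0, 0, 0, 0, 0, 0, 0, 0, 0, 0, 0, 0, 0, 0, 0, 0, 0, 0, 0, 0, 0, 0, 0]
  grip: 0

```text
time_s: 4.08
eef_pos: [0.5696, 0.1522, 0.0719]
eef_rot: [0.0, 0.636, 0.772, 0.0]
wrist_force: [-0.2, 0.4, 1.3]
opening: 0.083
grasp_force: 59.2
```

Request:
move_arm:
  plan: [0, 0, 0.2, 0, 0, 0, 0, 0, 0.6, 0, 0, 0, 0, 0, 1.2, 0, 0, 0, 0, 0, 2, 0, 0, 0, 0, 0, 2.4, 0, 0, 0, 0, 0, 2.4, 0, 0, 0, 0, 0, 2.4, 0, 0, 0]

```text
time_s: 4.95
eef_pos: [0.5687, 0.1522, 0.1911]
eef_rot: [-0.001, 0.636, 0.772, -0.001]
wrist_force: [-0.1, 0.5, -4.2]
opening: 0.084
grasp_force: 59.2
```

```bash
python3 - <<'E'
from h import *
c=shot('wrist','w3');t=shot('top','t3')
o=ctrl.get_obs();print(o['time_s'],o['eef_pos'],o['wrist_force'],o['grasp_force'])
up=lambda i,u,v,w,h,W,H:cv2.resize(i[v:v+h,u:u+w,::-1],(W,H),interpolation=cv2.INTER_CUBIC)
cv2.imwrite('pics/c4.png',np.hstack([up(c['pixels'],160,220,240,200,480,400),up(t['pixels'],300,175,60,80,300,400)]))
E
```

```text
5.05 [0.56849562 0.1521332  0.19034309] [-0.34271381  0.29930201 -3.50376917] 59.19246017932892
```

View pics/c4.png

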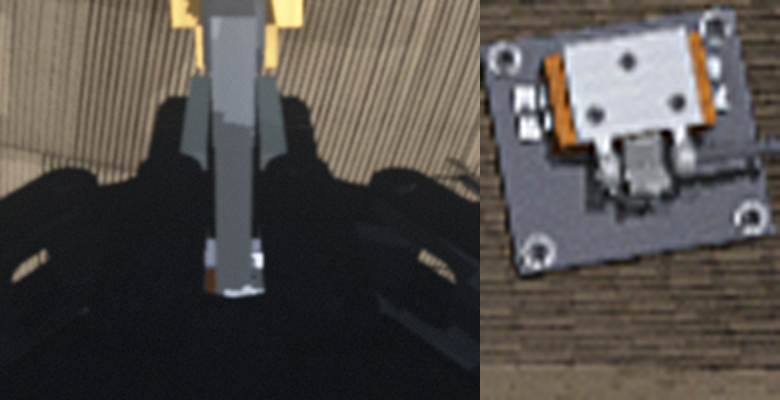

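The leaf is held upright in the fingers and the jig is hidden behind the hand. I'll pass to the -y side so that the wrist camera looks down on the jig.

Request:
move_arm:
  plan: [-0.2, -7.4, 1, 0, 0, 0, -0.2, -7.4, 1, 0, 0, 0, -0.2, -7.4, 1, 0, 0, 0, -0.2, -7.4, 1, 0, 0, 0, -0.2, -7.4, 1, 0, 0, 0, -0.2, -7.4, 1, 0, 0, 0, -0.2, -7.4, 1, 0, 0, 0, -0.2, -7.4, 1, 0, 0, 0, -0.2, -7.4, 1, 0, 0, 0, -0.2, -7.4, 1, 0, 0, 0]

```text
time_s: 6.3
eef_pos: [0.5596, -0.2163, 0.2414]
eef_rot: [-0.0, 0.635, 0.773, -0.0]
wrist_force: [0.5, -0.2, -3.5]
opening: 0.083
grasp_force: 59.3
```

```bash
python3 - <<'E'
from h import *
c=shot('wrist','w4')
o=ctrl.get_obs();print(o['time_s'],o['eef_pos'],o['dq'].max())
u,v=[int(round(x)) for x in (280,210)]
cv2.imwrite('pics/c5.png',cv2.resize(c['pixels'][100:310,130:410,::-1],(800,600),interpolation=cv2.INTER_CUBIC))
E
```

```text
6.35 [ 0.55969698 -0.2165593   0.24162041] 0.0020468702768492207
```

View pics/c5.png

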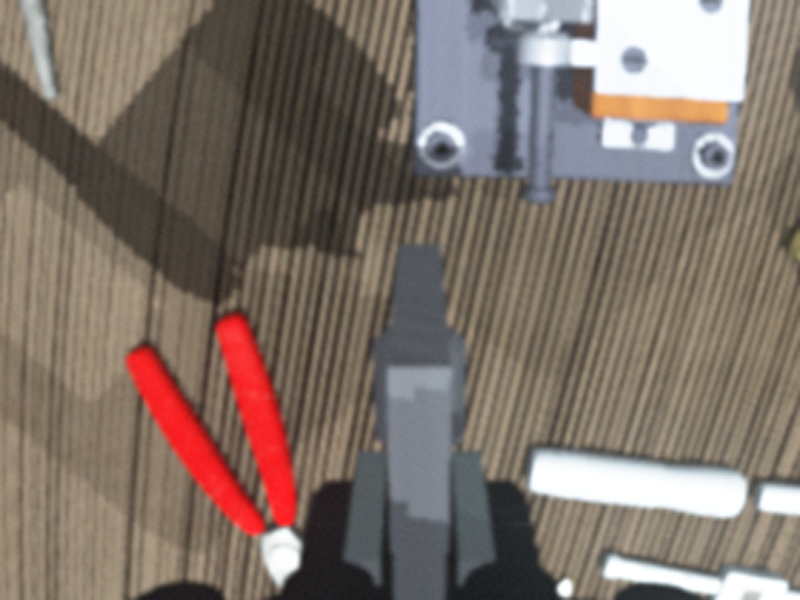

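The jig is at the top of the crop. Its -y knuckle is at (545,50) and the pin runs down to (540,195). The held leaf's knuckle is at (420,385). I'll crop higher in the same picture.

```bash
python3 - <<'E'
import cv2
a=cv2.imread('pics/w4.png')[40:170,260:420]
cv2.imwrite('pics/c6.png',cv2.resize(a,(736,598),interpolation=cv2.INTER_CUBIC))
E
```

```text
(no output)
```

View pics/c6.png

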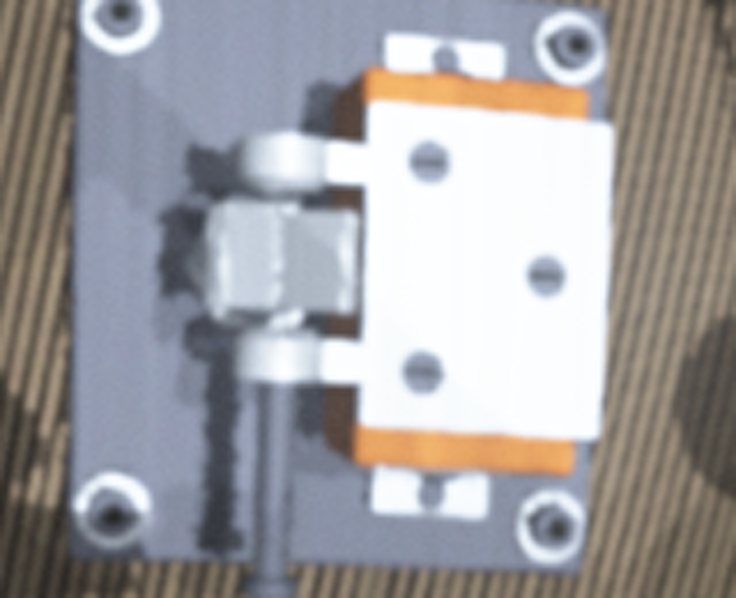

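Crop c6: the +y knuckle spans rows 132–193 at column 288 and the -y knuckle rows 333–383 at column 283. The vee valley is at about column 285, rows 203–312. The plate's front edge runs from (368,100) to (358,432).

```bash
python3 - <<'E'
from h import *
w=load('w4');t=load('t3')
g=lambda u,v,z:atz(w,260+u/4.6,40+v/4.6,z,True)[:2]
def rep(n,a,b):
  d=a-b;print(n,'len',round(np.linalg.norm(d)*1e3,1),'yaw',round(np.degrees(np.arctan2(-d[0],d[1])),2),'mid',(a+b)/2)
rep('outer',g(288,132,.066),g(283,383,.066)); rep('inner',g(288,193,.067),g(283,333,.067))
rep('kn centres',g(288,162,.07),g(282,358,.07)); rep('vee',g(283,203,.055),g(284,312,.055))
rep('plate front',g(368,100,.07),g(358,432,.07)); rep('plate back',g(610,122,.07),g(600,437,.07))
rep('base left',g(80,0,.012),g(70,556,.012))
rep('base bolts',g(120,10,.014),g(112,515,.014))
# top picture t3 : crop scale 5
k=lambda u,v,z:atz(t,300+(u-480)/5,175+v/5,z)[:2]
rep('top kn',k(606,165,.07),k(684,152,.07)); rep('top plate front',k(580,148,.07),k(715,122,.07));rep('top bolts back',k(505,60,.014),k(716,27,.014));rep('top bolts front',k(539,253,.014),k(751,217,.014))
# held leaf, crop c5 scale 2.857
o=ctrl.get_obs();E=o['eef_pos'];l=lambda u,v,z:atz(w,130+u/2.857,100+v/2.857,z,True)[:2]
print('TCP',E)
rep('leaf top far/near?',l(419,366,E[2]+.035),l(419,600,E[2]+.035))
rep('knuckle',l(420,330,E[2]-.043),l(420,440,E[2]-.043))
print('far bottom corner plate',l(420,245,E[2]-.03))
E
```

```text
outer len 54.0 yaw 10.76 mid [ 0.58490879 -0.11792901]
inner len 30.0 yaw 9.88 mid [ 0.58496711 -0.11922514]
kn centres len 41.6 yaw 10.16 mid [ 0.58437187 -0.11878323]
vee len 24.2 yaw 12.4 mid [ 0.58581967 -0.11738665]
plate front len 71.1 yaw 10.43 mid [ 0.60086043 -0.11605629]
plate back len 69.5 yaw 11.11 mid [ 0.65373792 -0.10514554]
base left len 140.2 yaw 10.24 mid [ 0.54210835 -0.13006139]
base bolts len 126.5 yaw 10.49 mid [ 0.55121727 -0.12429248]
top kn len 43.7 yaw 10.85 mid [ 0.58621653 -0.11683623]
top plate front len 76.1 yaw 12.32 mid [ 0.5993097  -0.11821459]
top bolts back len 123.9 yaw 10.42 mid [ 0.66118905 -0.10431985]
top bolts front len 123.3 yaw 10.93 mid [ 0.55056807 -0.12462862]
TCP [ 0.55969698 -0.2165593   0.24162041]
leaf top far/near? len 35.4 yaw 11.28 mid [ 0.55582534 -0.19739521]
knuckle len 25.7 yaw 11.29 mid [ 0.5594114 -0.2141244]
far bottom corner plate [ 0.55264256 -0.18031361]
```

Fixed hole ≈ (0.5855, -0.118), yaw 10.6°. Every feature agrees with the given sizes. The leaf sits about 2 mm to +y of the TCP.

Request:
move_arm:
  plan: [0.52, 1.93, 0, 0, 0, -0.01, 0.52, 1.93, 0, 0, 0, -0.01, 0.52, 1.93, 0, 0, 0, -0.01, 0.52, 1.93, -0.9, 0, 0, -0.01, 0.52, 1.93, -1.5, 0, 0, -0.01, 0.52, 1.93, -1.9, 0, 0, -0.01, 0.52, 1.93, -1.9, 0, 0, -0.01, 0.52, 1.93, -1.9, 0, 0, -0.01, 0.52, 1.93, -1.9, 0, 0, -0.01]

```text
time_s: 7.48
eef_pos: [0.5866, -0.1218, 0.1485]
eef_rot: [0.001, 0.64, 0.769, 0.0]
wrist_force: [0.2, -0.1, -4.5]
opening: 0.092
grasp_force: 59.2
```

```bash
python3 - <<'E'
from h import *
c=shot('scene','s5');t=shot('top','t5')
o=ctrl.get_obs();print(o['time_s'],o['eef_pos'],o['wrist_force'])
up=lambda i,u,v,w,h,W,H:cv2.resize(i[v:v+h,u:u+w,::-1],(W,H),interpolation=cv2.INTER_CUBIC)
cv2.imwrite('pics/c7.png',up(c['pixels'],275,200,80,60,800,600))
E
```

```text
7.575 [ 0.58625046 -0.12160861  0.14804738] [ 0.32660496  0.26347767 -3.08438311]
```

View pics/c7.png

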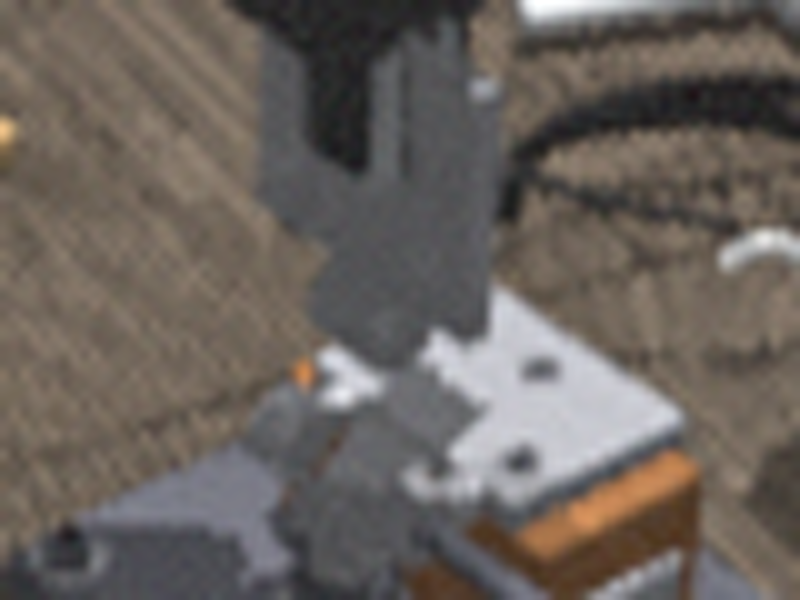

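The leaf hangs upright above the gap between the fixed knuckles, its knuckle bottom at (400,350) over the vee at (400,420). I'll go down in small steps and watch the force.

Request:
move_arm:
  plan: [0, 0, -0.2, 0, 0, 0, 0, 0, -0.35, 0, 0, 0, 0, 0, -0.5, 0, 0, 0, 0, 0, -0.5, 0, 0, 0, 0, 0, -0.5, 0, 0, 0, 0, 0, -0.5, 0, 0, 0]

```text
time_s: 8.32
eef_pos: [0.5859, -0.1214, 0.1222]
eef_rot: [0.0, 0.64, 0.769, 0.0]
wrist_force: [-0.5, 0.1, -3.2]
opening: 0.084
grasp_force: 59.4
```

Request:
move_arm:
  plan: [0, 0.02, -0.05, 0, 0, 0, 0, 0.02, -0.1, 0, 0, 0, 0, 0.02, -0.15, 0, 0, 0, 0, 0.02, -0.2, 0, 0, 0, 0, 0.02, -0.2, 0, 0, 0, 0, 0.02, -0.2, 0, 0, 0]

```text
time_s: 9.07
eef_pos: [0.5856, -0.1203, 0.1118]
eef_rot: [0.0, 0.64, 0.769, 0.0]
wrist_force: [0.5, -0.9, -2.5]
opening: 0.087
grasp_force: 59.5
```

Request:
move_arm:
  plan: [0, 0, -0.03, 0, 0, 0, 0, 0, -0.06, 0, 0, 0, 0, 0, -0.08, 0, 0, 0, 0, 0, -0.08, 0, 0, 0, 0, 0, -0.08, 0, 0, 0]

```text
time_s: 9.7
eef_pos: [0.5857, -0.1204, 0.1081]
eef_rot: [0.0, 0.64, 0.769, 0.0]
wrist_force: [-1.8, 0.8, 3.3]
opening: 0.086
grasp_force: 60.5
```

Request:
move_arm:
  plan: [0, 0, -0.03, 0, 0, 0, 0, 0, -0.05, 0, 0, 0, 0, 0, -0.08, 0, 0, 0, 0, 0, -0.08, 0, 0, 0, 0, 0, -0.08, 0, 0, 0]

```text
time_s: 10.32
eef_pos: [0.5857, -0.1205, 0.1041]
eef_rot: [0.0, 0.64, 0.769, -0.0]
wrist_force: [-2.9, 0.7, 6.4]
opening: 0.084
grasp_force: 60.8
```

Request:
move_arm:
  plan: [0, 0, -0.03, 0, 0, 0, 0, 0, -0.04, 0, 0, 0, 0, 0, -0.04, 0, 0, 0, 0, 0, -0.04, 0, 0, 0]

```text
time_s: 10.82
eef_pos: [0.5857, -0.1206, 0.1029]
eef_rot: [0.0, 0.639, 0.769, -0.0]
wrist_force: [-5.0, -0.5, 11.1]
opening: 0.085
grasp_force: 61.7
```

Net push is about 14 N, so it is on the stop. The side force of -5 N says the hand is slightly too far +x, so I'll ease that off and press a little more.

Request:
move_arm:
  plan: [-0.02, 0, 0, 0, 0, 0, -0.03, 0, -0.02, 0, 0, 0, -0.03, 0, -0.02, 0, 0, 0, -0.03, 0, -0.02, 0, 0, 0]

```text
time_s: 11.32
eef_pos: [0.5852, -0.1207, 0.1026]
eef_rot: [0.001, 0.64, 0.769, 0.0]
wrist_force: [-2.7, 1.7, 12.8]
opening: 0.086
grasp_force: 61.9
```

Request:
move_arm:
  plan: [-0.02, 0, -0.03, 0, 0, 0, -0.02, 0, -0.06, 0, 0, 0, -0.02, 0, -0.06, 0, 0, 0, -0.02, 0, -0.06, 0, 0, 0, -0.02, 0, -0.06, 0, 0, 0]

```text
time_s: 11.95
eef_pos: [0.5855, -0.1209, 0.1024]
eef_rot: [0.003, 0.639, 0.769, 0.001]
wrist_force: [-8.1, 2.7, 28.5]
opening: 0.082
grasp_force: 64.4
```

Request:
move_arm:
  plan: [-0.01, 0, 0.02, 0, 0, 0, -0.01, 0, 0.02, 0, 0, 0, -0.01, 0, 0.02, 0, 0, 0, -0.01, 0, 0.02, 0, 0, 0]

```text
time_s: 12.45
eef_pos: [0.5851, -0.1209, 0.1025]
eef_rot: [0.003, 0.64, 0.769, 0.001]
wrist_force: [-4.3, 1.8, 21.1]
opening: 0.084
grasp_force: 63.3
```

```bash
python3 -c "
from bench import ctrl
o=ctrl.get_obs();print(o['wrist_force'],o['eef_pos'],abs(o['dq']).max());print(ctrl.hand_in())"
```

```text
[-4.27351884  1.84098084 21.07029349] [ 0.58512138 -0.1208563   0.10250125] 0.0017243337017578823
the job is handed in; nothing more can be done
None
```

I handed the job in with the single-knuckle leaf still gripped and held down in the vee between the two fixed knuckles. I judged it to be on the stop from the force (about 24 N of push, 10.5 N needed), and the hand-in returned no verdict.

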